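Gauge the depth of a heater well

TASK

Check how deep the well of the blue-marked block heater is: take the depth gauge from the orange rack and lower it upright into that well, so that the block pushes the yellow stop up the rod, until the rod bottoms out. Keep it pressed gently on the bottom for about a second, without ramming it, then let go and leave it standing upright there, bottomed, with the stop resting on the block to keep the reading. Leave the bottle, the beaker and the tip box where they are.

Things in the scene. Friction and masses are not known exactly. Their poses are not given: they have to be found in the camera images.
- gauge: Depth gauge, loose, about 105 g: a steel rod 10 mm in diameter, with a black square grip 24 x 24 mm and 40 mm tall on its upper end. It starts standing upright in the middle hole of the orange rack, 22 mm deep in it. Origin: centre of the rod's flat lower tip; z runs up the rod, x and y are square to the grip's faces. The rod reaches from 0 to 110 mm above the tip, the grip from 110 to 150 mm.
- grip (a point): The middle of the gauge's black grip, 130 mm above the tip; axes as the gauge's.
- stop (a joint): The yellow stop's place on the rod, in m: 0 when the stop's underside is 23 mm above the rod's tip, growing as it slides up towards the grip (underside above tip = 0.023 + value). The stop is a disc 32 mm in diameter and 10 mm high that slides on the rod with stiff friction (about 2 N, so it stays wherever it is pushed, and the gauge's own weight does not move it). It can travel from 0 to 0.062 and starts at 0.001 to 0.005.
- stop_face (a point): Centre of the underside of the yellow stop; z runs up the rod.
- blue_heater: The block heater with blue markings, fixed: white housing 120 (x) x 110 (y) x 40 mm tall, with an aluminium block 70 x 70 mm on it whose flat top is 100 mm above the work surface. In the middle of the block's top is the one open well, inside a blue square frame. Blue panel on its front (-x) face. Origin: centre of the underside; z up. It may stand on the left or on the right.
- blue_well (a point): Centre of the mouth of the blue heater's well, level with the block's top; z up. The well is a round blind bore 12 mm in diameter with a 2 mm chamfer at the mouth. Its depth down to the spacer differs from run to run: 30 to 46 mm.
- spacer: White plastic spacer that forms the bottom of the blue heater's well, fixed: a disc 12 mm high, down in the bore. Origin: centre of its underside; z up.
- spacer_top (a point): Centre of the spacer's flat upper face, the bottom that the rod must reach; z up.
- red_heater: A second block heater, fixed, the same but with red markings. Not to be used. Origin: centre of the underside; z up.
- rack: Orange tube rack, fixed: 55 (x) x 110 (y) x 40 mm tall, with an 11 mm hole, 22 mm deep, in the middle, where the gauge starts, and small capped tubes that stand 17 mm out of its top on both sides. Origin: centre of the underside; z up.
- bottle: Amber reagent bottle with a white cap, loose, 56 mm in diameter, 110 mm tall. Origin: centre of the underside. To be left alone.
- beaker: Glass beaker, loose, 64 mm in diameter, 80 mm tall. Origin: centre of the underside. To be left alone.
- tip_box: Blue pipette tip box with a clear cover, loose, 80 x 115 x 55 mm tall. Origin: centre of the underside. To be left alone.
Mind the look-alikes: they are no part of the job. Leave any green look-alike of the blue_heater alone.

How it is judged:
On the way:
1. the rod is bottomed in the blue heater's well, pressed on the spacer with more than 2 N, with the stop on the block, for half a second (z of gauge in the frame of spacer_top below 0.0025 m and horizontal distance between gauge and blue_well below 0.004 m and z of stop_face in the frame of blue_well between -0.003 and 0.003 m and contact force between gauge and spacer above 2 N), for 0.5 s.
At the end, for the whole second after the job is handed in: The gauge stands at rest and released in the blue heater's well: tip within 2.5 mm of the spacer's top and within 4 mm of the well's axis, rod within 0.08 rad of upright, the yellow stop's underside within 3 mm of the block's top (z of gauge in the frame of spacer_top below 0.0025 m and horizontal distance between gauge and blue_well below 0.004 m and z of stop_face in the frame of blue_well between -0.003 and 0.003 m and angle between gauge's own z axis and vertical below 0.08 rad and linear speed of gauge below 0.01 m/s and angular speed of gauge below 0.5 rad/s); the robot touches nothing.
It fails at once if the rod is rammed into the bottom of the well (more than 40 N) (contact force between gauge and spacer above 40 N).
It fails at once if the bottle is moved by more than 30 mm or tipped (distance of bottle from where it was at the start of the episode above 0.03 m or angle between bottle's own z axis and vertical above 0.3 rad).
It fails at once if the beaker is moved by more than 30 mm or tipped (distance of beaker from where it was at the start of the episode above 0.03 m or angle between beaker's own z axis and vertical above 0.3 rad).
It fails at once if the tip box is moved by more than 30 mm or tipped (distance of tip_box from where it was at the start of the episode above 0.03 m or angle between tip_box's own z axis and vertical above 0.3 rad).
It also fails if it takes over 45 s, if anything falls off the work surface, if the arm or the gripper's body presses on something with over 40 N, if the wrist force passes 120 N, or if a joint passes its speed limit or range.

ROBOT

A 7-joint arm with a two-finger parallel gripper is mounted at the origin on the work surface. World frame = base frame: x ahead of the robot, y to its left, z up, the work surface at z = 0. Lengths are in m, angles in rad, forces in N, time in s.
With the tool pointing down it reaches from about 0.425 to 0.875 m from the base axis. Payload 4.7 kg.
Tool frame: the origin (TCP) lies on the centre line of the jaws, within the pads' length; the fingertips stand 14 mm ahead of it and the grasp point (between the pads) lies 5 mm behind it; z points along the fingers, x is the direction in which the jaws open and shut, and the axes are right-handed (so a half turn about z gives the same grasp; the last joint's range is limited). The gripper opens to 87 mm and grips with 3 to 60 N. Pads are 19 mm wide; open, the fingers measure 117 mm over their backs; the gripper's body (75 mm by 190 mm) begins 51 mm behind the grasp point.
Start: joints at [-1.297, 0.321, -0.07, 1.45, 0.023, 1.371, -0.057], TCP at [0.167, 0.628, 0.237] pointing down, gripper open.
Joint ranges: [-2.86, 2.86], [-0.3, 2.09], [-1.38, 1.24], [0.06, 2.45], [-1.56, 4.7], [0.09, 2.05], [-2.69, 2.69]. Speed limits (rad/s): [2.57, 2.57, 3.14, 3.14, 3.14, 3.14, 3.14].

INTERFACE

Orientations are given as a rotation vector (axis times angle).
In Python, from bench import ctrl gives the robot as it stands.
- The arm moves only by the tool drive_tool, never from a script. Its argument "rows" is a list that holds one entry, the list of rows, each a list of 5 numbers: the shift along the tool's x, y, z scaled (see below), then the turn about the tool's z scaled (see below), then the closure in counts, from 0 (fully open) to 255 (shut). In form: [[[dx, dy, dz, spin, jaw], ...]]. A call has 1 to 20 rows; each row is the pose to reach, as a shift and turn from the pose commanded when the call began, along the tool's axes at that moment, turning the shorter way round; what a row does not reach only later rows make up. The controller multiplies each number of a shift by 300 mm and each number of a turn by pi rad. A row lasts 1/8 s, in which the tool goes at most 62.5 mm and 10.7 degrees, less where a joint would pass 70% of its speed; a pose out of reach is approached as far as the arm can. A call with a number of a shift or a turn outside -1 to 1 is refused whole. A call with a gripper value outside its range is refused whole. The fingers move at their own pace and stop on an object; "grip_force" is the grip in N (left out, the last holds). Time passes only in rows, so rows that repeat a pose let the fingers close. It gives the time, the measured TCP pose, the force and the opening at its end, in the units of the state.
- ctrl.get_state(): the state, without advancing time (a new reading comes with each control period).
- ctrl.get_image(name): name is "side" or "top" or "wrist"; returns a dict with "img" (384x512x3 uint8, blue, green, red), "camera_matrix" (3x3 intrinsics, pixels), "R" (3x3) and "t" (3): a world point X has camera coordinates R X + t. Camera axes: x right, y down, z forward; pixel columns grow to the right and rows downward; lengths in m; the calibration is good to about 2 mm. The wrist camera is an equidistant fisheye: a pixel r from the principal point sees the ray r / f radians off the axis. A picture is of the moment at which its call begins. There is no depth.
- ctrl.close_job(): hands the job in, once; it reports no verdict.
The state is a dict: "time": time; "joint_positions": joint angles; "qd": joint speeds; "joint_torque": joint torques, N m; "position": TCP position; "tool_rot": TCP orientation; "ft_force": force on the tool from outside, world axes, zero at the start; "torque": the same for the moment, N m; "grip_width": opening from 0.0 (shut) to 1.0 (fully open).
Only numpy, scipy, OpenCV 4.12 (cv2) and the standard library are available. Lean on these libraries where they do the work, as an engineer would, in place of code of your own. Each camera call takes 0.05 s, during which the arm holds its last target.

## Working session

There is one attempt and no reset: what is moved stays moved. The work goes in short steps, Python scripts to look and compute and a tool call to move; the robot and the scene stay as the last step left them, time stands still between calls to the robot, and variables do not carry over. Pictures are saved under pics/ and viewed, and the job is handed in when it is done.

Besides the shell and the picture viewer there is one more tool, called after "Emit:" in YAML: its name, and indented under it one key for each argument. drive_tool: Moves the arm, as the interface text tells. Its arguments: {"type":"object","properties":{"rows":{"type":"array"},"grip_force":{"type":"number"}},"required":["rows"]}

```bash
mkdir -p pics; ls; cat > h.py <<'E'
from bench import ctrl
import numpy as np, cv2
from scipy.spatial.transform import Rotation as R
def snap(n,f):
    d=ctrl.get_image(n); cv2.imwrite(f'pics/{f}.png',d['img']); np.savez(f'pics/{f}.npz',**{k:np.array(d[k]) for k in d}); return d
def ray(d,u,v,fish=False):
    K=np.array(d['camera_matrix']);Rm=np.array(d['R']);t=np.array(d['t'])
    x=(u-K[0,2])/K[0,0];y=(v-K[1,2])/K[1,1]
    if fish:
        r=np.hypot(x,y); s=np.sin(r)/r if r>1e-9 else 1; c=np.array([x*s,y*s,np.cos(r)])
    else: c=np.array([x,y,1.])
    return -Rm.T@t, Rm.T@c
def atz(d,u,v,z,fish=False):
    o,r=ray(d,u,v,fish); return o+r*(z-o[2])/r[2]
def proj(d,X,fish=False):
    K=np.array(d['camera_matrix']);c=np.array(d['R'])@np.array(X)+np.array(d['t'])
    if fish:
        h=np.hypot(c[0],c[1]);th=np.arctan2(h,c[2]);p=c[:2]/h*th
    else: p=c[:2]/c[2]
    return np.array([K[0,0]*p[0]+K[0,2],K[1,1]*p[1]+K[1,2]])
E
python3 - <<'E'
from h import *
for n in ['side','top','wrist']:
    d=snap(n,n+'0'); print(n,np.round(-np.array(d['R']).T@np.array(d['t']),3),np.round(d['camera_matrix'],1).tolist())
s=ctrl.get_state(); print(s)
print(R.from_rotvec(s['tool_rot']).as_matrix().round(3))
E
```

```text
pics
side [ 0.368 -0.693  0.793] [[370.5, 0.0, 260.5], [0.0, 370.5, 194.0], [0.0, 0.0, 1.0]]
top [0.334 0.024 1.361] [[398.1, 0.0, 258.6], [0.0, 398.1, 189.9], [0.0, 0.0, 1.0]]
wrist [0.088 0.649 0.384] [[297.3, 0.0, 257.1], [0.0, 297.3, 195.4], [0.0, 0.0, 1.0]]
{'time': 0.15, 'joint_positions': array([-1.29695255,  0.32164489, -0.07006966,  1.45138703,  0.02262038,
        1.37078775, -0.05691   ]), 'qd': array([ 6.16399659e-04, -2.29116807e-03, -3.63002332e-05, -3.06057326e-03,
       -1.54599517e-04, -7.65501870e-04,  4.66846432e-04]), 'joint_torque': array([-1.67358830e-04, -4.91799688e+01, -4.04710108e-01, -3.12876177e+01,
       -6.39644754e-02,  4.05968260e-02,  1.06867806e-04]), 'position': array([0.16690052, 0.6278036 , 0.23572161]), 'tool_rot': array([ 2.48965835e+00,  1.91445861e+00, -1.68326592e-03]), 'ft_force': array([ 0.71530212,  0.0081861 , -0.57384899]), 'torque': array([ 0.01807223, -0.01548251,  0.00789591]), 'grip_width': 1.0003630553261569}
[[ 0.257  0.966 -0.   ]
 [ 0.966 -0.257 -0.001]
 [-0.001  0.    -1.   ]]
```

View pics/top0.png

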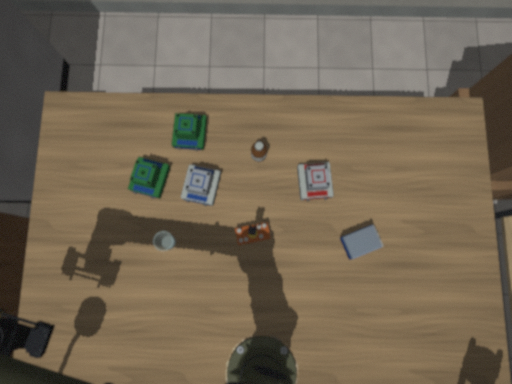

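View pics/side0.png

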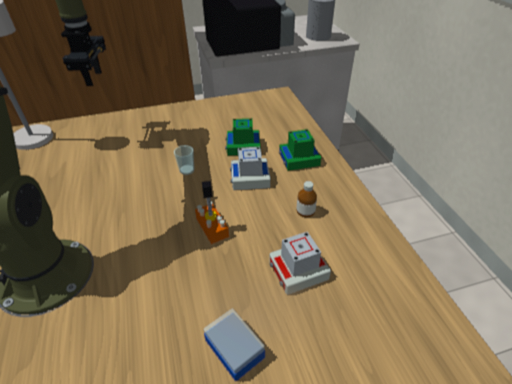

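View pics/wrist0.png

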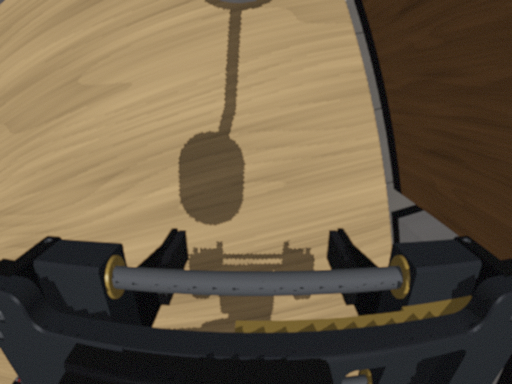

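In the top view, four things look like heaters: a white one with blue markings at (200,184), a white one with red markings at (316,180), and two green ones at (189,131) and (149,176). The white and blue one at (200,184) fits the description. I'll confirm it in an enlarged crop.

```bash
python3 - <<'E'
import cv2,numpy as np
t=cv2.imread('pics/top0.png');s=cv2.imread('pics/side0.png')
a=cv2.resize(t[155:245,175:280],None,fx=5,fy=5,interpolation=cv2.INTER_CUBIC)
cv2.imwrite('pics/ctop.png',a)
b=cv2.resize(s[110:245,180:330],None,fx=5,fy=4.4,interpolation=cv2.INTER_CUBIC)
b=cv2.resize(s[112:247,180:330],None,fx=4.4,fy=4.4,interpolation=cv2.INTER_CUBIC)
cv2.imwrite('pics/cside.png',b)
E
```

```text
(no output)
```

View pics/ctop.png

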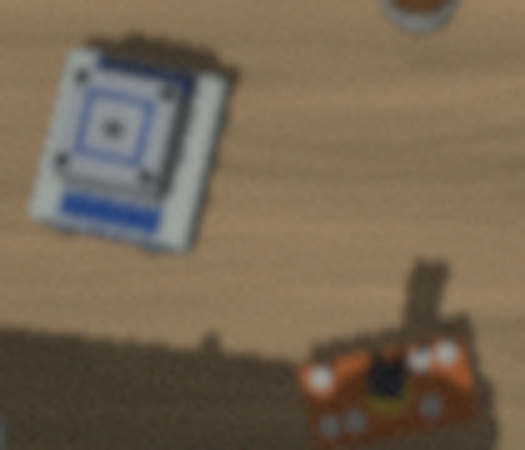

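View pics/cside.png

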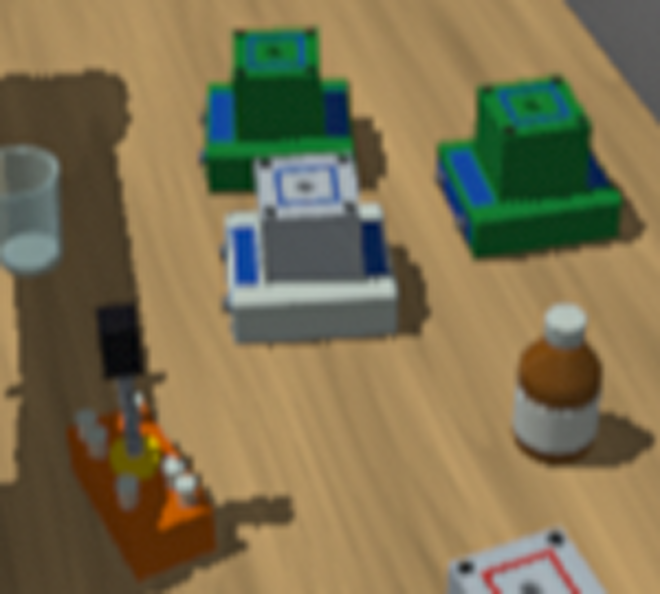

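The crops confirm it. The white housing with a blue frame and blue front panel has its well at top-view pixel (197.6,180.6). The gauge's black grip is at about (252.6,230), standing in the orange rack. Next I'll measure both.

```bash
python3 - <<'E'
from h import *
T=np.load('pics/top0.npz');S=np.load('pics/side0.npz')
print('well top',atz(T,197.6,180.6,.1),'side',atz(S,180+304/4.4,112+186/4.4,.1))
print('grip top', atz(T,252.6,230,.165))
# side: grip centre z .148
print('grip side',atz(S,180+119/4.4,112+340/4.4,.148))
print('grip side top face',atz(S,180+118/4.4,112+308/4.4,.168))
# heater corners in top crop, housing top z .04
for c in [(75,48),(235,75),(190,248),(32,215)]: print(atz(T,175+c[0]/5,155+c[1]/5,.04)[:2].round(3))
print('rack corners')
for c in [(300,368),(465,335),(480,415),(318,445)]: print(atz(T,175+c[0]/5,155+c[1]/5,.04)[:2].round(3))
E
```

```text
well top [0.60073071 0.21262506 0.1       ] side [0.60302808 0.21176216 0.1       ]
grip top [0.4375143  0.03236877 0.165     ]
grip side [0.44113097 0.03463169 0.148     ]
grip side top face [0.44359538 0.03997458 0.168     ]
[0.669 0.25 ]
[0.651 0.14 ]
[0.532 0.167]
[0.553 0.274]
rack corners
[0.452 0.092]
[ 0.475 -0.018]
[ 0.423 -0.028]
[0.402 0.079]
```

Emit:
drive_tool:
  rows:
    - [[-0.05,0.09,0,0.04,0],[-0.14,0.25,0,0.09,0],[-0.24,0.42,0,0.14,0],[-0.34,0.6,0,0.2,0],[-0.43,0.76,0,0.25,0],[-0.5,0.88,0,0.3,0],[-0.53,0.94,0,0.33,0],[-0.534,0.946,0,0.353,0],[-0.534,0.946,0,0.353,0]]

```text
time: 1.27
position: [0.4002, 0.4001, 0.2363]
tool_rot: [3.125, 0.317, -0.001]
ft_force: [-0.1, 0.2, 0.4]
grip_width: 1.004
```

Emit:
drive_tool:
  rows:
    - [[-0.02,0.1,0,0,0],[-0.04,0.27,0,0,0],[-0.06,0.46,0,0,0],[-0.08,0.65,0,0,0],[-0.1,0.82,0,0,0],[-0.118,0.93,0,0,0],[-0.118,1,0,0,0],[-0.118,1,0,0,0]]

```text
time: 2.28
position: [0.4257, 0.0986, 0.2367]
tool_rot: [-3.125, -0.315, -0.001]
ft_force: [-0.6, -0.7, 0.0]
grip_width: 1.001
```

```bash
python3 - <<'E'
from h import *
snap('wrist','w1');snap('side','s1')
s=ctrl.get_state();print(s['position'],s['tool_rot'],s['joint_positions'].round(3))
d=np.load('pics/w1.npz')
print(proj(d,[.439,.034,.168],True),proj(d,[.439,.034,.128],True))
E
```

```text
[0.42537727 0.10074396 0.23658472] [-3.12462173e+00 -3.19759746e-01 -1.35622280e-04] [-0.795 -0.171  0.453  1.958  0.076  1.338 -0.162]
[256.64959983 282.91417139] [256.68684624 260.32293636]
```

View pics/w1.png

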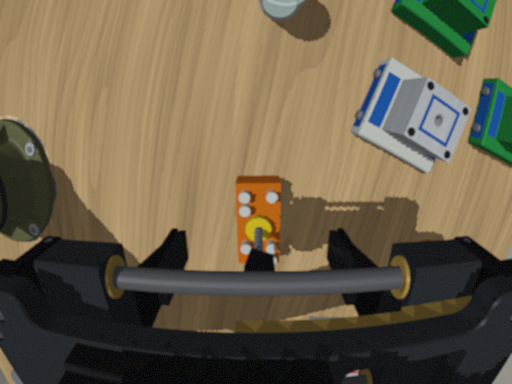

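The wrist view shows the rack with the yellow stop at (258,228), the black grip at about (261,260), partly behind the gripper bar, and the blue heater's well at (438,120).

```bash
python3 - <<'E'
import cv2,numpy as np
t=cv2.imread('pics/w1.png')
a=cv2.resize(t[170:290,205:315],None,fx=4,fy=4,interpolation=cv2.INTER_CUBIC)
b=cv2.resize(t[70:160,390:480],(480,480),interpolation=cv2.INTER_CUBIC)
b=cv2.resize(t[75:165,395:470],(400,480),interpolation=cv2.INTER_CUBIC)
a=np.clip(a.astype(float)*2,0,255).astype('uint8')[:480]
cv2.imwrite('pics/cw1.png',cv2.resize(np.hstack([a,b]),None,fx=.9,fy=.9))
cv2.imwrite('pics/cw1.png',np.hstack([a[:,:400],b]))
s=cv2.imread('pics/s1.png')
cv2.imwrite('pics/cs1.png',cv2.resize(s[120:250,150:290],None,fx=4.4,fy=4.4,interpolation=cv2.INTER_CUBIC))
E
```

```text
(no output)
```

View pics/cw1.png

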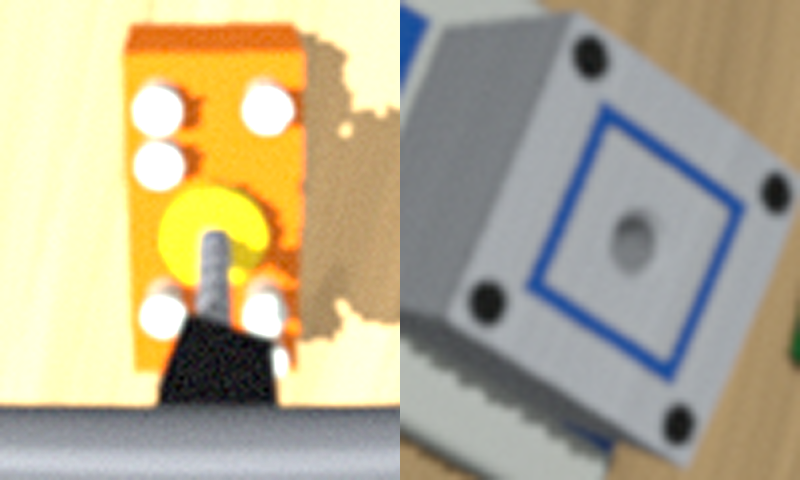

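View pics/cs1.png

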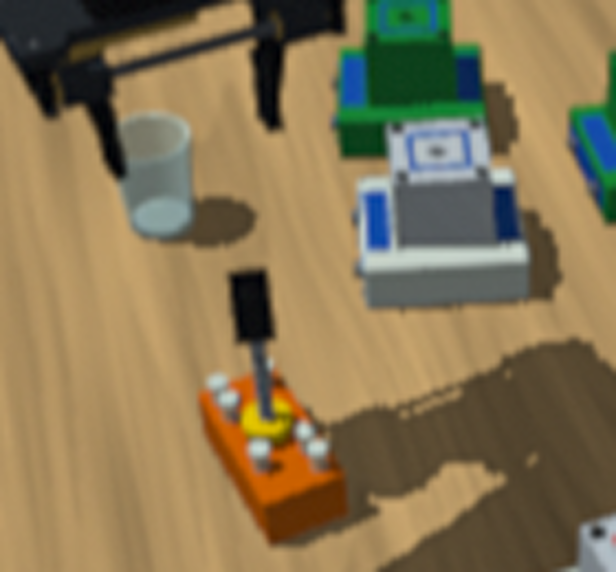

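```bash
python3 - <<'E'
from h import *
d=np.load('pics/w1.npz');S=np.load('pics/s1.npz')
a=atz(d,252.5,249.5,.128,True);b=atz(d,273,256.25,.128,True);print(a,b,np.linalg.norm(a-b),np.degrees(np.arctan2(*(b-a)[1::-1])))
for z in (.0445,.055): print('stop',atz(d,205+213/4,170+237/4,z,True))
print('rod/grip join',atz(d,205+212/4,170+325/4,.128,True))
print('well w', [atz(d,395+x*75/400,75+y*90/480,.1,True) for x,y in [(232,242)]])
f=np.array([(605,108),(742,208),(672,378),(532,285)],float)-[400,0]
P=[atz(d,395+x*75/400,75+y*90/480,.1,True) for x,y in f]
print('frame c',np.mean(P,0),[np.linalg.norm(P[i]-P[i-1]).round(4) for i in range(4)])
c=[(590,57),(775,193),(680,425),(487,302)]
P=[atz(d,395+(x-400)*75/400,75+y*90/480,.1,True) for x,y in c];print('screws c',np.mean(P,0),[np.linalg.norm(P[i]-P[i-1]).round(4) for i in range(4)])
print('side grip c', atz(S,150+251/4.4,120+306/4.4,.148),'well side',atz(S,150+436/4.4,120+151/4.4,.1))
E
```

```text
[0.43256987 0.04514568 0.128     ] [0.45381741 0.04171026 0.128     ] 0.021523481128662886 -9.184420923925723
stop [0.44148341 0.03125231 0.0445    ]
stop [0.4405019  0.03580773 0.055     ]
rod/grip join [0.43820289 0.0443193  0.128     ]
well w [array([0.60290969, 0.21412532, 0.1       ])]
frame c [0.60548251 0.21428339 0.1       ] [np.float64(0.0405), np.float64(0.0415), np.float64(0.0407), np.float64(0.0416)]
screws c [0.60508438 0.21425299 0.1       ] [np.float64(0.0559), np.float64(0.0561), np.float64(0.0559), np.float64(0.0567)]
side grip c [0.44093062 0.03358244 0.148     ] well side [0.6029645  0.21153397 0.1       ]
```

Emit:
drive_tool:
  rows:
    - [[0,0.05,0,0.03,0],[0.002,0.13,0,0.07,0],[0.005,0.2,0,0.1,0],[0.005,0.233,0,0.116,0],[0.005,0.233,0,0.116,0],[0.005,0.233,0,0.116,0]]

```text
time: 3.12
position: [0.441, 0.0326, 0.2365]
tool_rot: [-3.131, 0.25, 0.0]
ft_force: [0.4, -0.0, -0.4]
grip_width: 1.002
```

```bash
python3 - <<'E'
from h import *
d=snap('wrist','w2');s1=snap('side','s2');tp=snap('top','t2')
s=ctrl.get_state();print(s['position'],s['tool_rot'],s['joint_positions'].round(3))
a=cv2.resize(d['img'][170:330,190:330],None,fx=3.5,fy=3.5,interpolation=cv2.INTER_CUBIC)
a=np.clip(a.astype(float)*2,0,255).astype('uint8')
cv2.imwrite('pics/cw2.png',a)
cv2.imwrite('pics/cs2.png',cv2.resize(s1['img'][120:250,150:290],None,fx=4.4,fy=4.4,interpolation=cv2.INTER_CUBIC))
E
```

```text
[0.44099649 0.03209685 0.23651181] [-3.13142089e+00  2.51833636e-01  1.45938468e-04] [-0.701 -0.166  0.516  1.95   0.084  1.337 -0.372]
```

View pics/cw2.png

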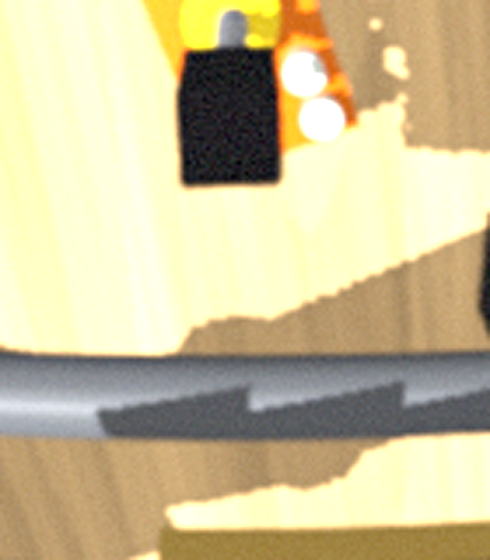

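View pics/cs2.png

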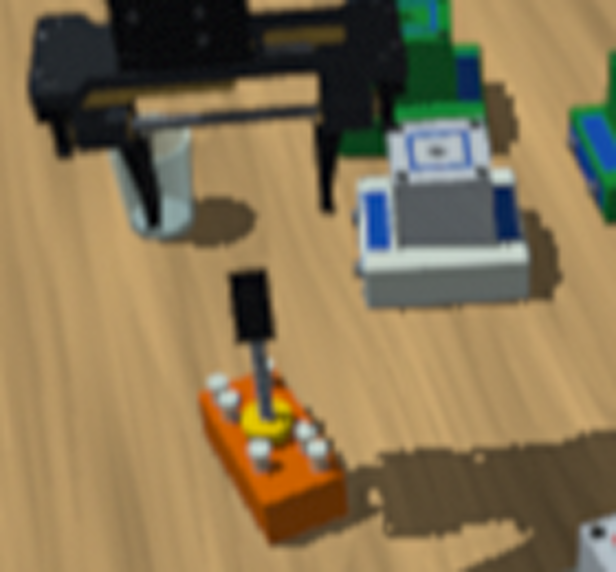

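```bash
python3 - <<'E'
from h import *
d=np.load('pics/w2.npz')
f=lambda x,y,z:atz(d,190+x/3.5,170+y/3.5,z,True)
a,b=f(182,186,.168),f(281,184,.168);print(a,b,np.linalg.norm(a-b),np.degrees(np.arctan2(*(b-a)[1::-1])))
g=f(186,48,.128);h=f(276,50,.128);print(g,h,np.linalg.norm(g-h),np.degrees(np.arctan2(*(h-g)[1::-1])))
print('centre',(a+b+g+h)/4)
print('stop',f(231,12,.048))
E
```

```text
[0.42831698 0.02558155 0.168     ] [0.45047005 0.02253939 0.168     ] 0.022360979041361213 -7.819201441571114
[0.43113916 0.04680529 0.128     ] [0.45379994 0.04264031 0.128     ] 0.023040355638175317 -10.414546987153662
centre [0.44093153 0.03439163 0.148     ]
stop [0.44073685 0.03583974 0.048     ]
```

Emit:
drive_tool:
  rows:
    - [[0,-0.006,0.04,0,0],[0,-0.006,0.11,0,0],[0,-0.006,0.19,0,0],[0,-0.006,0.26,0,0],[0,-0.006,0.3,0,0],[0,-0.006,0.312,0,0],[0,-0.006,0.312,0,0],[0,-0.006,0.312,0,130],[0,-0.006,0.312,0,255],[0,-0.006,0.312,0,255],[0,-0.006,0.312,0,255],[0,-0.006,0.312,0,255],[0,-0.006,0.312,0,255],[0,-0.006,0.312,0,255],[0,-0.006,0.312,0,255]]
  grip_force: 30

```text
time: 5.15
position: [0.4411, 0.0332, 0.1429]
tool_rot: [-3.131, 0.255, 0.001]
ft_force: [-0.9, 0.2, 0.8]
grip_width: 0.272
```

```bash
python3 - <<'E'
from h import *
d=snap('wrist','w3')
s=ctrl.get_state();print(s['position'],s['tool_rot'],s['ft_force'],s['grip_width']*87)
a=cv2.resize(d['img'][170:370,170:350],None,fx=2.9,fy=2.9,interpolation=cv2.INTER_CUBIC)
cv2.imwrite('pics/cw3.png',np.clip(a.astype(float)*2,0,255).astype('uint8'))
E
```

```text
[0.44108045 0.03320104 0.1428891 ] [-3.13110520e+00  2.54710871e-01  1.30291248e-03] [-0.89760608  0.18668146  0.87663335] 23.89662418049672
```

View pics/cw3.png

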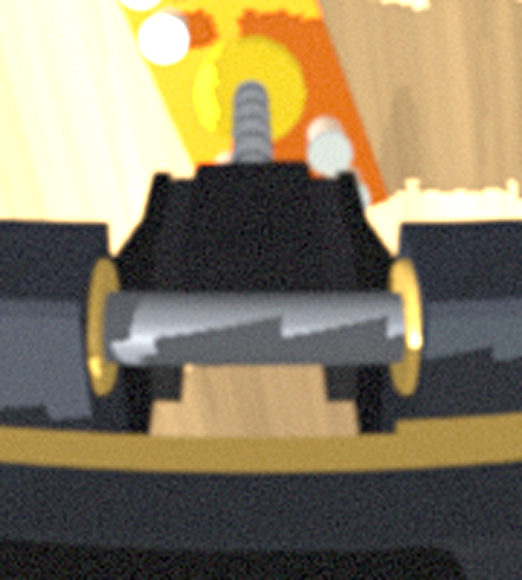

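The grasp measures 23.9 mm, as expected, with the jaws square on the grip. Next is a straight lift.

Emit:
drive_tool:
  rows:
    - [[0,0,-0.02,0,255],[0,0,-0.06,0,255],[0,0,-0.12,0,255],[0,0,-0.2,0,255],[0,0,-0.29,0,255],[0,0,-0.36,0,255],[0,0,-0.4,0,255],[0,0,-0.4,0,255],[0,0,-0.4,0,255]]

```text
time: 6.32
position: [0.441, 0.033, 0.2622]
tool_rot: [3.131, -0.255, -0.002]
ft_force: [0.3, 0.0, -0.8]
grip_width: 0.277
```

```bash
python3 - <<'E'
from h import *
d=snap('wrist','w4');e=snap('side','s4')
s=ctrl.get_state();print(s['position'],s['tool_rot'],s['ft_force'],s['grip_width']*87)
a=cv2.resize(d['img'][150:350,170:350],None,fx=2.9,fy=2.9,interpolation=cv2.INTER_CUBIC)
cv2.imwrite('pics/cw4.png',np.clip(a.astype(float)*1.6,0,255).astype('uint8'))
cv2.imwrite('pics/cs4.png',cv2.resize(e['img'][90:240,140:290],None,fx=4,fy=4,interpolation=cv2.INTER_CUBIC))
E
```

```text
[0.44091783 0.03297918 0.26205702] [ 3.13057249e+00 -2.54738717e-01 -2.31011036e-03] [-0.41125178  0.63577543 -1.57062324] 23.748529241686388
```

View pics/cw4.png

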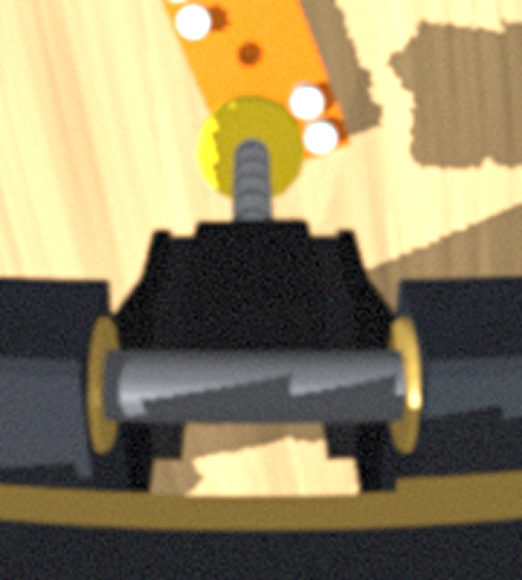

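View pics/cs4.png

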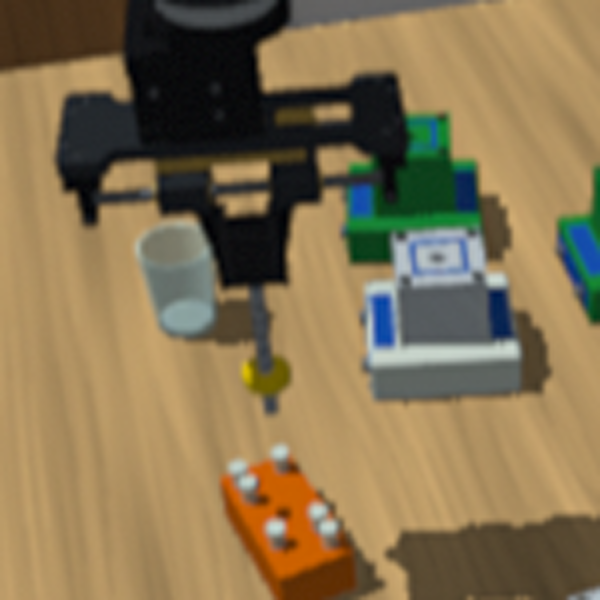

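```bash
python3 - <<'E'
from h import *
d=np.load('pics/w4.npz');S=np.load('pics/s4.npz')
f=lambda x,y,z:atz(d,170+x/2.9,150+y/2.9,z,True)
print('hole',f(249,53,.04)); print('stop',f(250,147,.173),f(251,147,.170))
print('rod at grip bottom (front face edge)',f(195,225,.247),f(308,225,.247))
print('tip side',atz(S,140+271/4,90+410/4,.137), 'stop side',atz(S,140+266/4,90+374/4,.168),'hole side',atz(S,140+283/4,90+514/4,.04))
E
```

```text
hole [0.44009612 0.03501692 0.04      ]
stop [0.44119369 0.03583087 0.173     ] [0.44131051 0.03479534 0.17      ]
rod at grip bottom (front face edge) [0.4314759  0.04521722 0.247     ] [0.45456764 0.04146814 0.247     ]
tip side [0.44175874 0.03398064 0.137     ] stop side [0.44170455 0.03439393 0.168     ] hole side [0.44022837 0.03254774 0.04      ]
```

Emit:
drive_tool:
  rows:
    - [[0.02,-0.03,0,0,255],[0.07,-0.11,0,0,255],[0.15,-0.23,0,0,255],[0.24,-0.36,0,0,255],[0.32,-0.49,0,0,255],[0.39,-0.6,0,0,255],[0.43,-0.66,0,0,255],[0.439,-0.675,0,0,255],[0.439,-0.675,0,0,255],[0.439,-0.675,0,0,255]]

```text
time: 7.68
position: [0.6039, 0.2105, 0.2632]
tool_rot: [-3.131, 0.257, -0.0]
ft_force: [-0.5, -0.3, -1.5]
grip_width: 0.271
```

```bash
python3 - <<'E'
from h import *
d=snap('wrist','w5');e=snap('side','s5');t=snap('top','t5')
s=ctrl.get_state();print(s['time'],s['position'],s['tool_rot'],s['ft_force'],s['grip_width']*87,s['joint_positions'].round(2))
a=cv2.resize(d['img'][150:350,170:350],None,fx=2.9,fy=2.9,interpolation=cv2.INTER_CUBIC)
cv2.imwrite('pics/cw5.png',a)
cv2.imwrite('pics/cs5.png',cv2.resize(e['img'][90:200,190:300],None,fx=5.4,fy=5.4,interpolation=cv2.INTER_CUBIC))
E
```

```text
7.825 [0.60396276 0.21089297 0.26349405] [-3.13047123e+00  2.56153912e-01 -6.52248176e-04] [ 0.73174455 -0.69642165 -0.96100569] 23.93268619270413 [-0.76  0.3   0.48  1.46 -0.14  1.42 -0.44]
```

View pics/cw5.png

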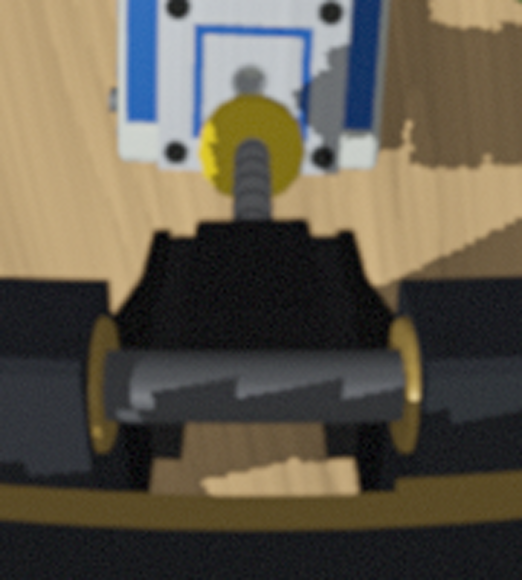

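View pics/cs5.png

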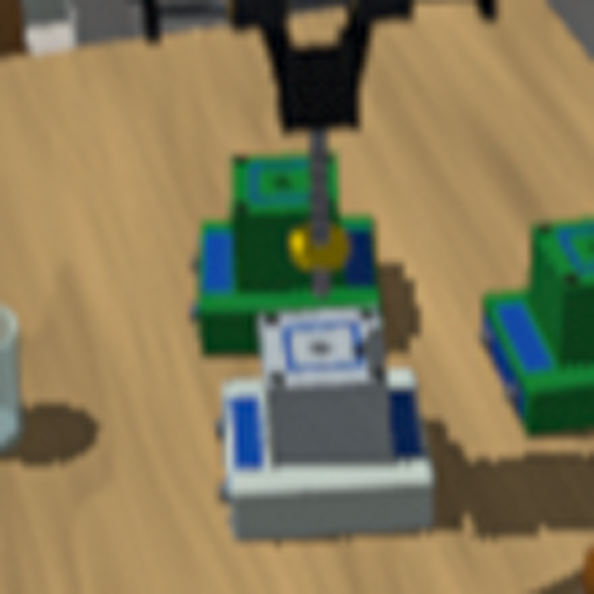

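```bash
python3 - <<'E'
from h import *
d=np.load('pics/w5.npz');S=np.load('pics/s5.npz')
f=lambda x,y,z:atz(d,170+x/2.9,150+y/2.9,z,True)
print('well',f(248.5,80,.1)); P=[f(x,y,.1) for x,y in [(178,8),(331,13),(322,157),(176,153)]];print('screws',np.mean(P,0))
print('stop',f(250,147,.174))
g=lambda x,y,z:atz(S,190+x/5.4,90+y/5.4,z)
print('side well',g(320,348,.1),'screws',np.mean([g(x,y,.1) for x,y in [(272,318),(373,312),(380,374),(276,381)]],0),'tip',g(321,292,.1375),'stop',g(319.5,249,.169))
E
```

```text
well [0.60367611 0.21512016 0.1       ]
screws [0.60460339 0.21334531 0.1       ]
stop [0.60417577 0.21344148 0.174     ]
side well [0.60329033 0.21074611 0.1       ] screws [0.60683039 0.21203652 0.1       ] tip [0.60530901 0.21261742 0.1375    ] stop [0.60418276 0.20898058 0.169     ]
```

Emit:
drive_tool:
  rows:
    - [[0,0,0.02,0,255],[0,0,0.05,0,255],[0,0,0.08,0,255],[0,0,0.1,0,255],[0,0,0.105,0,255],[0,0,0.105,0,255],[0,0,0.105,0,255]]

```text
time: 8.7
position: [0.6044, 0.2117, 0.2319]
tool_rot: [-3.131, 0.255, -0.001]
ft_force: [0.0, -0.5, -0.4]
grip_width: 0.277
```

```bash
python3 - <<'E'
from h import *
d=snap('wrist','w6');e=snap('side','s6');t=snap('top','t6')
s=ctrl.get_state();print(s['time'],s['position'],s['tool_rot'],s['ft_force'],s['grip_width']*87)
a=cv2.resize(d['img'][150:250,200:310],None,fx=5,fy=5,interpolation=cv2.INTER_CUBIC)
cv2.imwrite('pics/cw6.png',a)
cv2.imwrite('pics/cs6.png',cv2.resize(e['img'][120:180,220:280],None,fx=9,fy=9,interpolation=cv2.INTER_CUBIC))
E
```

```text
8.85 [0.60428536 0.21166757 0.2318013 ] [-3.13093265e+00  2.54654559e-01 -8.20114858e-04] [-0.04574416 -0.23303822 -1.64810067] 23.886981792987935
```

View pics/cw6.png

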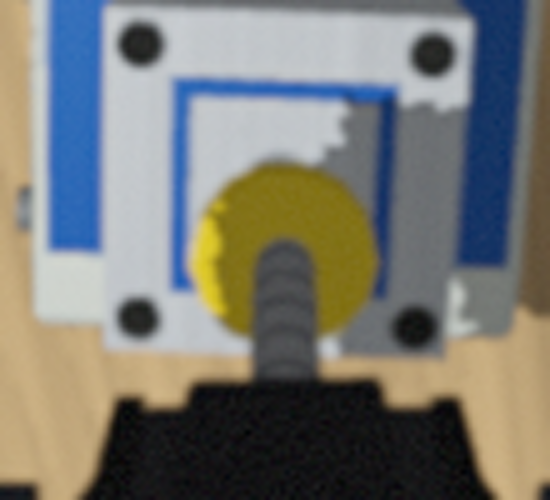

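View pics/cs6.png

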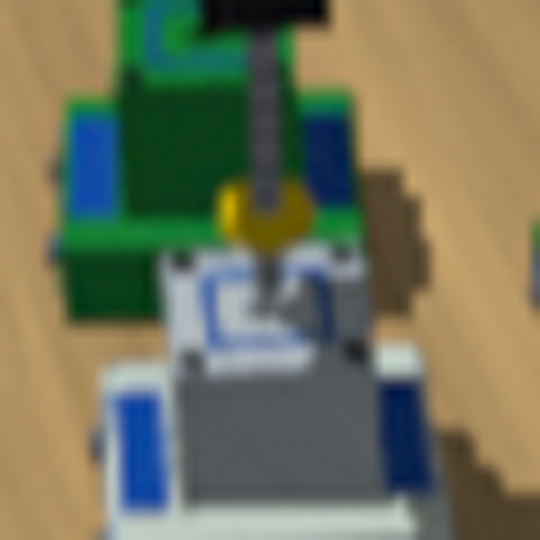

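```bash
python3 - <<'E'
from h import *
d=np.load('pics/w6.npz');S=np.load('pics/s6.npz');T=np.load('pics/t6.npz')
f=lambda x,y,z:atz(d,200+x/5,150+y/5,z,True)
P=[f(x,y,.1) for x,y in [(140,43),(433,53),(413,327),(138,317)]];print('screws',np.mean(P,0),[np.linalg.norm(P[i]-P[i-1]).round(4) for i in range(4)])
zs=.2318-.143+.018+.023+.003
print('stop top c',f(287,252,zs+.01))
print('rod at stop',f(287,248,zs+.01))
g=lambda x,y,z:atz(S,220+x/9,120+y/9,z)
P=[g(x,y,.1) for x,y in [(183,260),(343,253),(354,353),(190,361)]];print('side screws',np.mean(P,0),[np.linalg.norm(P[i]-P[i-1]).round(4) for i in range(4)])
print('tip bottom front',g(266,314,.107),'stop c',g(264,215,zs+.005))
cv2.imwrite('pics/ct6.png',cv2.resize(T['img'][150:220,160:250],None,fx=6,fy=6,interpolation=cv2.INTER_CUBIC))
E
```

```text
screws [0.60450381 0.213824   0.1       ] [np.float64(0.0561), np.float64(0.0563), np.float64(0.0563), np.float64(0.0557)]
stop top c [0.60577862 0.21472842 0.1428    ]
rod at stop [0.60589239 0.21542822 0.1428    ]
side screws [0.60533169 0.21265417 0.1       ] [np.float64(0.0586), np.float64(0.0567), np.float64(0.0583), np.float64(0.056)]
tip bottom front [0.60117268 0.19914622 0.107     ] stop c [0.60513878 0.21324486 0.1378    ]
```

View pics/ct6.png

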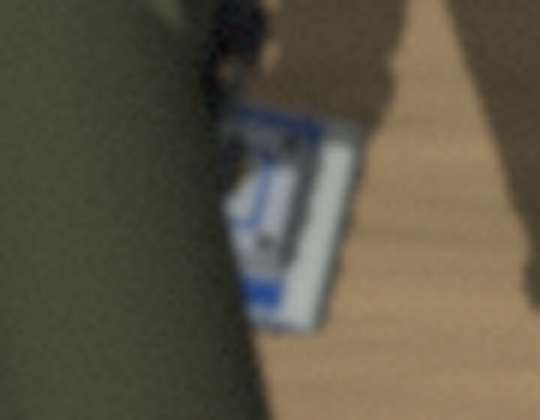

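Emit:
drive_tool:
  rows:
    - [[-0.001,0.002,0.005,0,255],[-0.001,0.002,0.013,0,255],[-0.001,0.002,0.022,0,255],[-0.001,0.002,0.031,0,255],[-0.001,0.002,0.038,0,255],[-0.001,0.002,0.043,0,255],[-0.001,0.002,0.043,0,255]]

```text
time: 9.72
position: [0.6037, 0.2113, 0.2184]
tool_rot: [-3.131, 0.255, 0.0]
ft_force: [0.4, 0.7, -1.4]
grip_width: 0.274
```

```bash
python3 - <<'E'
from h import *
e=snap('side','s7')
s=ctrl.get_state();print(s['time'],s['position'],s['tool_rot'],s['ft_force'],s['torque'],s['grip_width']*87)
cv2.imwrite('pics/cs7.png',cv2.resize(e['img'][120:180,220:280],None,fx=9,fy=9,interpolation=cv2.INTER_CUBIC))
E
```

```text
9.775 [0.60368227 0.21126829 0.21846938] [-3.13103934e+00  2.54522925e-01  1.54726311e-04] [ 0.50517268  1.761344   -1.58886454] [ 0.16821151 -0.04394668 -0.01752139] 24.074380764069932
```

View pics/cs7.png

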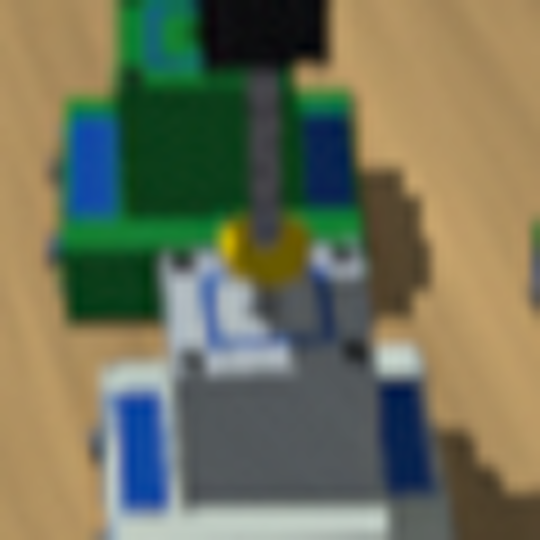

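Emit:
drive_tool:
  rows:
    - [[0,-0.001,0.004,0,255],[0,-0.002,0.012,0,255],[0,-0.003,0.021,0,255],[0,-0.003,0.03,0,255],[0,-0.003,0.039,0,255],[0,-0.003,0.046,0,255],[0,-0.003,0.05,0,255],[0,-0.003,0.05,0,255]]

```text
time: 10.78
position: [0.6039, 0.212, 0.2035]
tool_rot: [-3.131, 0.255, 0.0]
ft_force: [0.7, -0.7, -1.2]
grip_width: 0.279
```

```bash
python3 - <<'E'
from h import *
e=snap('side','s8')
s=ctrl.get_state();print(s['time'],s['position'],s['tool_rot'],s['ft_force'],s['torque'],s['grip_width']*87)
cv2.imwrite('pics/cs8.png',cv2.resize(e['img'][120:180,220:280],None,fx=9,fy=9,interpolation=cv2.INTER_CUBIC))
E
```

```text
10.825 [0.6039014  0.21199094 0.20361403] [-3.13116694e+00  2.54774288e-01 -1.05104130e-04] [ 0.90386688 -0.54237685 -1.45028264] [-0.16547631  0.08151877 -0.04788454] 23.849783695174626
```

View pics/cs8.png

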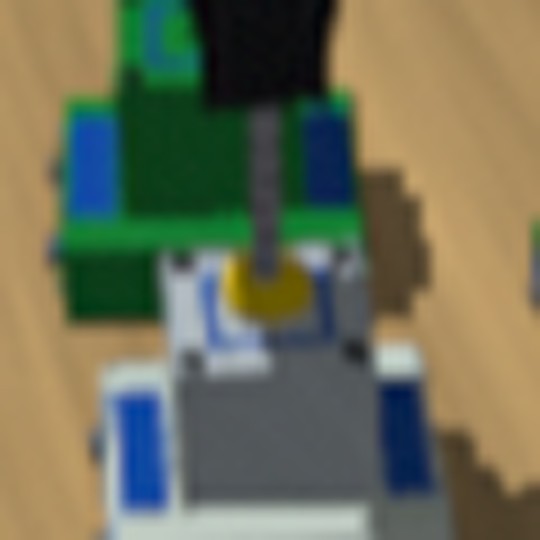

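Emit:
drive_tool:
  rows:
    - [[0,0,0.004,0,255],[0,0,0.008,0,255],[0,0,0.012,0,255],[0,0,0.016,0,255],[0,0,0.02,0,255],[0,0,0.023,0,255],[0,0,0.023,0,255]]

```text
time: 11.7
position: [0.6039, 0.212, 0.1968]
tool_rot: [-3.131, 0.255, -0.0]
ft_force: [-0.9, 0.8, 0.7]
grip_width: 0.275
```

Emit:
drive_tool:
  rows:
    - [[0,0,0.002,0,255],[0,0,0.004,0,255],[0,0,0.006,0,255],[0,0,0.006,0,255]]
  grip_force: 12

```text
time: 12.2
position: [0.604, 0.212, 0.1948]
tool_rot: [-3.131, 0.255, -0.0]
ft_force: [0.2, 1.1, 0.3]
grip_width: 0.276
```

Emit:
drive_tool:
  rows:
    - [[0,0,0.002,0,255],[0,0,0.004,0,255],[0,0,0.006,0,255],[0,0,0.006,0,255]]

```text
time: 12.7
position: [0.604, 0.212, 0.193]
tool_rot: [-3.131, 0.255, -0.0]
ft_force: [-0.1, -0.0, -0.2]
grip_width: 0.274
```

Emit:
drive_tool:
  rows:
    - [[0,0,0.002,0,255],[0,0,0.004,0,255],[0,0,0.006,0,255],[0,0,0.006,0,255]]

```text
time: 13.2
position: [0.6039, 0.212, 0.1912]
tool_rot: [-3.131, 0.255, -0.0]
ft_force: [0.5, -0.0, 1.3]
grip_width: 0.27
```

Emit:
drive_tool:
  rows:
    - [[0,0,0.002,0,255],[0,0,0.004,0,255],[0,0,0.006,0,255],[0,0,0.006,0,255]]

```text
time: 13.7
position: [0.6041, 0.2121, 0.1909]
tool_rot: [-3.13, 0.255, -0.001]
ft_force: [-2.0, -1.0, 7.8]
grip_width: 0.271
```

Emit:
drive_tool:
  rows:
    - [[0,0,0,0,255],[0,0,0,0,255],[0,0,0,0,255]]

```text
time: 14.08
position: [0.6041, 0.2121, 0.1909]
tool_rot: [-3.13, 0.255, -0.001]
ft_force: [-1.0, -0.7, 7.5]
grip_width: 0.271
```

```bash
python3 - <<'E'
from h import *
e=snap('side','s9');d=snap('wrist','w9')
s=ctrl.get_state();print(s['time'],s['position'],s['tool_rot'],s['ft_force'],s['torque'],s['grip_width']*87)
cv2.imwrite('pics/cs9.png',cv2.resize(e['img'][120:180,220:280],None,fx=9,fy=9,interpolation=cv2.INTER_CUBIC))
cv2.imwrite('pics/cw9.png',cv2.resize(d['img'][150:350,170:350],None,fx=2.9,fy=2.9,interpolation=cv2.INTER_CUBIC))
E
```

```text
14.175 [0.60410145 0.21206316 0.19092095] [-3.13024880e+00  2.54739151e-01 -1.24392162e-03] [-1.80878634  1.0064328   6.61471076] [-0.14914154  0.59214983  0.00617675] 23.856886111918026
```

View pics/cs9.png

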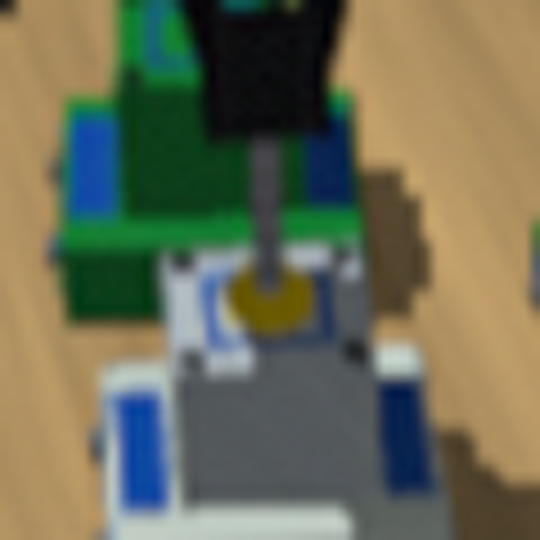

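View pics/cw9.png

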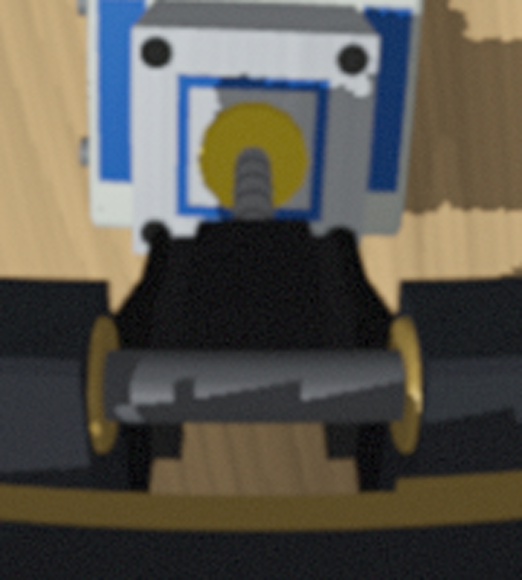

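Contact came at TCP z = 0.191, a tip depth of about 34 mm, which is inside the 30–46 mm range. The force is a steady 7 N or so, and the stop sits flat on the block inside the blue frame. I'll press slightly more to tell the bottom from a jam, and hold for a second.

Emit:
drive_tool:
  rows:
    - [[0,0,0.002,0,255],[0,0,0.004,0,255],[0,0,0.004,0,255],[0,0,0.004,0,255],[0,0,0.004,0,255],[0,0,0.004,0,255],[0,0,0.004,0,255],[0,0,0.004,0,255],[0,0,0.004,0,255],[0,0,0.004,0,255]]

```text
time: 15.42
position: [0.6043, 0.2122, 0.1908]
tool_rot: [-3.129, 0.255, -0.002]
ft_force: [-2.3, -0.0, 10.3]
grip_width: 0.277
```

Emit:
drive_tool:
  rows:
    - [[0,0,-0.003,0,255],[0,0,-0.007,0,255],[0,0,-0.007,0,255],[0,0,-0.007,0,255]]

```text
time: 15.92
position: [0.6041, 0.2121, 0.1909]
tool_rot: [-3.131, 0.255, -0.001]
ft_force: [-1.3, 0.0, 6.0]
grip_width: 0.272
```

Emit:
drive_tool:
  rows:
    - [[0,0,-0.002,0,255],[0,0,-0.004,0,255],[0,0,-0.004,0,170],[0,0,-0.004,0,150],[0,0,-0.004,0,120],[0,0,-0.004,0,80],[0,0,-0.004,0,40],[0,0,-0.004,0,0],[0,0,-0.004,0,0],[0,0,-0.004,0,0]]

```text
time: 17.18
position: [0.6039, 0.212, 0.1916]
tool_rot: [-3.131, 0.255, -0.0]
ft_force: [1.3, 0.6, -0.6]
grip_width: 0.968
```

```bash
python3 - <<'E'
from h import *
e=snap('side','s10');d=snap('wrist','w10')
s=ctrl.get_state();print(s['time'],s['position'],s['tool_rot'],s['ft_force'],s['grip_width']*87)
cv2.imwrite('pics/cs10.png',cv2.resize(e['img'][110:180,210:290],None,fx=8,fy=8,interpolation=cv2.INTER_CUBIC))
cv2.imwrite('pics/cw10.png',cv2.resize(d['img'][150:350,150:370],None,fx=2.9,fy=2.9,interpolation=cv2.INTER_CUBIC))
E
```

```text
17.275 [0.6039039  0.2119567  0.19159661] [-3.13111827e+00  2.54878937e-01 -8.52431677e-05] [ 0.15929711 -0.32222203  0.44828081] 85.95413909330394
```

View pics/cs10.png

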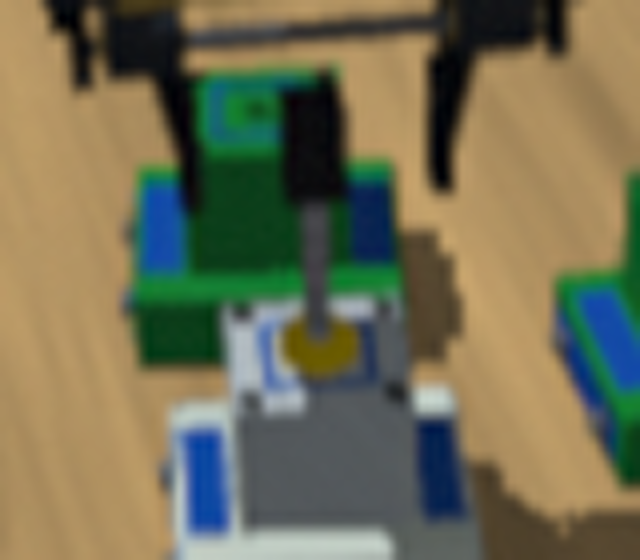

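View pics/cw10.png

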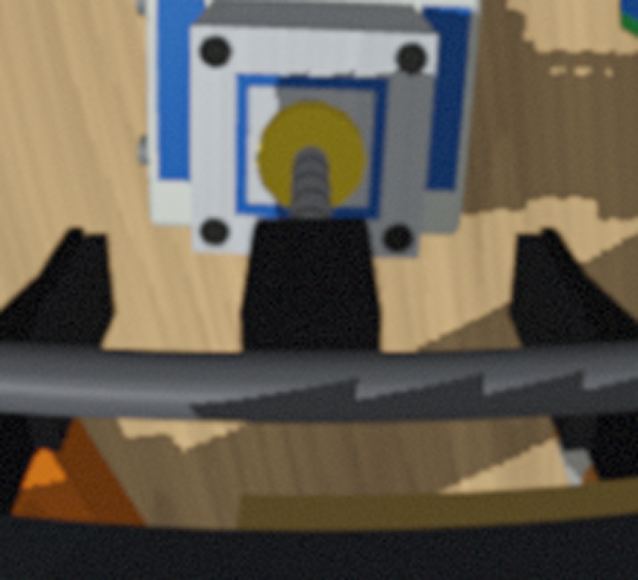

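The gauge is released and upright, with the stop on the block inside the blue frame. Next I'll raise the arm straight up.

Emit:
drive_tool:
  rows:
    - [[0,0,-0.03,0,0],[0,0,-0.1,0,0],[0,0,-0.2,0,0],[0,0,-0.3,0,0],[0,0,-0.38,0,0],[0,0,-0.4,0,0],[0,0,-0.4,0,0],[0,0,-0.4,0,0]]

```text
time: 18.27
position: [0.6034, 0.2119, 0.3102]
tool_rot: [3.13, -0.255, -0.003]
ft_force: [0.5, -0.2, 0.5]
grip_width: 1.002
```

```bash
python3 - <<'E'
from h import *
e=snap('side','s11');d=snap('wrist','w11')
s=ctrl.get_state();print(s['time'],s['position'],s['ft_force'],s['grip_width']*87)
a=cv2.resize(e['img'][90:190,200:300],None,fx=4,fy=4,interpolation=cv2.INTER_CUBIC)
b=cv2.resize(d['img'][130:330,160:360],None,fx=2,fy=2,interpolation=cv2.INTER_CUBIC)
cv2.imwrite('pics/c11.png',np.hstack([a,b]))
E
```

```text
18.375 [0.60342697 0.211848   0.31036331] [ 0.13169641 -0.66921119  0.0761854 ] 86.33749306189833
```

View pics/c11.png

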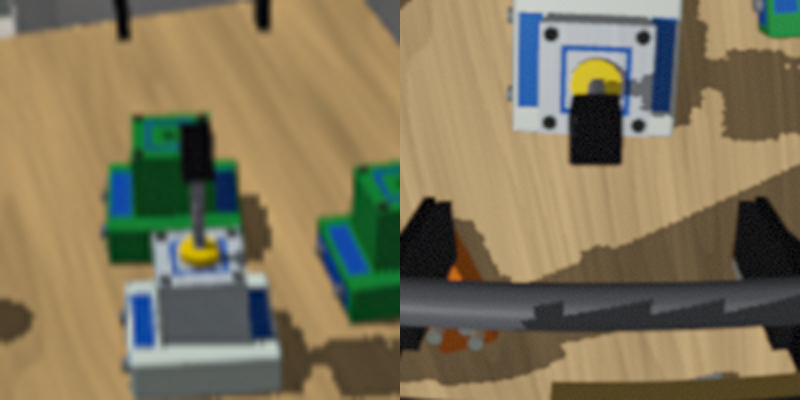

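The gauge stands free and upright, with the yellow stop on the block. I'll check its height and tilt against the prediction, then hand in.

```bash
python3 - <<'E'
from h import *
S=np.load('pics/s11.npz');d=np.load('pics/w11.npz')
q=lambda p,o,k:((p-o)*k).round(1)
for X in ([.604,.213,.216],[.604,.213,.176],[.604,.213,.105]): print(X,'side crop',q(proj(S,X),[200,90],4),'wrist crop',q(proj(d,X,True),[160,130],2)+[400,0])
E
python3 -c "
from bench import ctrl
print(ctrl.close_job())"
```

```text
[0.604, 0.213, 0.216] side crop [193.4 127.3] wrist crop [594.3 141.2]
[0.604, 0.213, 0.176] side crop [194.8 173.7] wrist crop [594.4 115.5]
[0.604, 0.213, 0.105] side crop [197.  250.8] wrist crop [594.5  83.3]
the job is handed in; nothing more can be done
None
```

The depth gauge is standing upright and released in the blue heater's well, bottomed, with the yellow stop resting on the block. The job is handed in after about 18 s; no verdict is reported.

- **Pick and insert:** I took the gauge by its grip from the orange rack. It went into the well of the white, blue-marked heater in small steps.
- **Pressing:** The rod met a firm bottom at a depth of about 34 mm. I held it for about 1.8 s at a wrist force of roughly 7–10 N. When I commanded 1.2 mm more, the gripper moved only about 0.1 mm and the force rose to 10.3 N, so it was the bottom and not a jam. After that I let go and raised the arm clear.
- **Last checks:**
  - The side and wrist views show the gauge upright, with the stop on the block.
  - The grip and stop appear within a few pixels of where a 34 mm bottomed gauge should be. The arm read no contact force.
  - The side and wrist cameras disagreed by 1–2 mm on where the well is. A slight sideways force on entry showed the same offset, and I corrected it by about 1 mm.
- **Not checked:** I took no final picture of the bottle, beaker and tip box. The arm was not driven near them, and no unexpected forces showed up in the readings.

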